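Feed the blue sample block home into the analyser

ROBOT

A 6-joint arm with a two-finger parallel gripper is mounted at the origin on the work surface. World frame = base frame: x ahead of the robot, y to its left, z up, the work surface at z = 0. Lengths are in m, angles in rad, forces in N, time in s.
With the tool pointing down it reaches from about 0.375 to 0.975 m from the base axis. Payload 3.8 kg.
Tool frame: the origin (TCP) lies on the mounting face of the last link; the fingertips stand 173 mm ahead of it and the grasp point (between the pads) lies 155 mm ahead of it; z points along the fingers, y is the direction in which the jaws open and shut (so a half turn about z gives the same grasp; the last joint's range is limited). The gripper opens to 85 mm and grips with 20 to 120 N. Pads are 22 mm wide; open, the fingers measure 114 mm over their backs; the gripper's body (76 mm by 85 mm) begins 54 mm behind the grasp point. The pads swing forward as they close: fully open they stand 13 mm farther back than shut.
Start: joints at [-1.37, 0.264, 1.604, -0, 1.274, -0.037], TCP at [0.159, -0.656, 0.405] pointing down, gripper open.
Joint ranges: [-2.63, 2.63], [-0.94, 2.18], [0.31, 2.57], [-1.31, 4.45], [0, 2.66], [-2.55, 2.55]. Speed limits (rad/s): [2.57, 2.57, 3.14, 3.14, 3.14, 3.14].

INTERFACE

Orientations are given as a rotation vector (axis times angle).
In Python, from workcell import bot gives the robot as it stands.
- The arm moves only by the shell command python3 -m jog 'ROWS' [FORCE]. ROWS is JSON, a list that holds one entry, the list of rows, each a list of 7 numbers: the closure, from 0 (fully open) to 1 (shut), then the shift along the tool's x, y, z in cm, then the turn, a rotation vector about the tool's x, y, z in rad. A call has 1 to 12 rows; each row is the pose to reach, as a shift and turn from the pose commanded when the call began, along the tool's axes at that moment; what a row does not reach only later rows make up. A row lasts 1/8 s, in which the tool goes at most 62.5 mm and 10.7 degrees, less where a joint would pass 70% of its speed; a pose out of reach is approached as far as the arm can. A call with a gripper value outside its range is refused whole. The fingers move at their own pace and stop on an object; FORCE is the grip in N (left out, the last holds). Time passes only in rows, so rows that repeat a pose let the fingers close. It gives the time, the measured TCP pose, the force and the opening at its end, in the units of the state.
- bot.read_state(): the state, without advancing time (a new reading comes with each control period).
- bot.read_camera(name): name is "scene" or "top" or "wrist"; returns the picture (480x640x3 uint8, red, green, blue); there is no depth.
- bot.camera_model(name): a dict with "intrinsics" (3x3 intrinsics, pixels), "rvec" (rotation vector, rad) and "tvec" (3), from world to camera coordinates, as OpenCV has them. Camera axes: x right, y down, z forward; pixel columns grow to the right and rows downward; lengths in m; the calibration is good to about 2 mm. A picture is of the moment at which its call begins: read the wrist's pose just before it. camera_model takes no time and is no camera call; for the wrist camera it gives the pose at the moment of the call.
- bot.finish_job(): hands the job in, once; it reports no verdict.
The state is a dict: "time": time; "q": joint angles; "joint_vel": joint speeds; "joint_torque": joint torques, N m; "tool_pos": TCP position; "tcp_rot": TCP orientation; "wrist_force": force on the tool from outside, world axes, zero at the start; "torque": the same for the moment, N m; "width": opening from 0.0 (shut) to 1.0 (fully open).
Only numpy, scipy, OpenCV 4.12 (cv2) and the standard library are available. Lean on these libraries where they do the work, as an engineer would, in place of code of your own. Each camera call takes 0.05 s, during which the arm holds its last target.

TASK

Pick the blue sample block off the board and lay it lengthwise and upright in the open trough of the analyser's feed guide, then let go of it. Take up the orange-handled push stick and with its wooden end push the block gently through the guide into the tunnel until it has driven the brass plunger fully in and sits against the end stop, whose depth you can only feel, and press it home there for a moment with about 12 newtons, never more than 25. Then lay the stick back on its rest, and leave the other samples, the bottle and the jar where they are.

Things in the scene. Friction and masses are not known exactly. Their poses are not given: they have to be found in the camera images.
- guide: Analyser with its feed guide, one fixed unit (sizes here and below in mm). Origin: on the bench under the centre of the tunnel mouth; +x is the feed direction, z up. An aluminium bed 70 wide runs from x = -80 to 105; its top, the guide's floor, is 45 above the bench. Steel case 240 wide, 200 high from x = 105 on. Sliding the block takes under 2 N. Delicate: over 25 N between stick and block damages it.
- trough (a point): Point on the guide's floor where the block's middle is best laid: x = -51 of the guide, axes as the guide's. Open trough from 29 behind to 51 ahead of it (to the tunnel mouth), open above and at its rear end, between teal walls 8 thick and 9 high; inner width 26, narrowing evenly to 22.5 over the last 25 before the mouth.
- mouth (a point): Centre of the tunnel mouth at floor level, axes as the guide's. The tunnel is 22.5 wide and 32 high inside, 105 long, 46.5 wide outside, its roof's top 85 above the bench; the roof is clear for the first 40, then dark metal. Hidden inside, a rubber end stop: its face lies anywhere from 52 to 86 past the mouth, set by the last user, unmeasured. Block home: its rear 12 to 46 past the mouth.
- plunger (a joint): Brass plunger in the hidden stop's face, in metres: 0 = 5 mm out towards the mouth, 0.005 = fully in, flush with the stop. Only the block's front end moves it. No spring: friction, about 6 N on top of the block's sliding, keeps it where it is pushed; once it is in, the stop's rubber yields 1 mm per 8 N. Home is 0.0035 or more; noisy reading.
- block_centre (a point): Centre (half-way up) of the loose blue sample block: 40 long (x), 20 wide (y), 28 high (z), about 60 g. It stands upright on the white board, beside two blocks of the same size but other colours; which of the three places is its own changes.
- stick_handle (a point): Centre of the loose push stick's orange handle: 55 long (x), 22 wide (y), 24 high (z). From its +x end a wooden shaft 12 wide, 14 high runs on for 145, undersides flush; the shaft's free end is 172.5 along +x from this point, its middle 5 lower. About 60 g, balances near the handle's +x end. It starts in its rest, underside 30 above the bench.
- rest: Grey rest of the push stick, fixed, lying along its x; origin under its centre on the bench. Base 210 by 50 by 8. A ridge 13 wide, top 30 above the bench, carries the stick. Pairs of cheeks at x = 0 and 75 (12 long, 11 above the ridge, 20 apart inside) flank the shaft. Stick in place: handle centre at x = -72.5, y = 0, 42 above the bench, shaft towards +x.
- board: White sample board, fixed, 230 (x) by 70 (y) by 6 thick, origin under its centre. The three blocks stand on it near x = -72, 0 and +72, roughly lengthwise along its x.
- spare_white_centre (a point): Centre of a white block of the same size, a bystander on the board.
- spare_red_centre (a point): Centre of a brick-red block of the same size, a bystander on the board.
- bottle: Amber bottle, radius 32, height 160, bystander; origin under its centre.
- jar: White jar, radius 30, height 70, bystander; origin under its centre.
Mind the look-alikes: they are no part of the job. Leave any purple look-alike of the part that bears stick_handle alone. Of the things shaped like the part that bears block_centre, the blue one is meant.

How it is judged:
On the way, in this order (a step that is already met when the one before it is completed fails the run):
1. the block lies upright in the open trough, lengthwise, let go (x of block_centre in the frame of guide between -0.09 and -0.015 m and y of block_centre in the frame of guide between -0.008 and 0.008 m and z of block_centre in the frame of guide between 0.055 and 0.063 m and angle between block_centre's own z axis and vertical below 0.1 rad and angle between the x axis of block_centre and the x axis of guide, either way round below 0.25 rad and contact force between the fingers and block below 0.05 N), for 0.2 s.
2. the stick, held, pushes the block so far in that the plunger is driven in (3.5 mm or more) and presses it home with over 8.5 N (value of joint plunger above 0.0035 m and contact force between stick and block above 8.5 N and contact force between the fingers and stick above 1 N), for 0.1 s.
At the end, for the whole second after the job is handed in: The plunger is pushed in by at least 3.5 of its 5 mm and the block stands upright inside the tunnel; the stick lies on its rest at rest, handle at its own end (within about 20 mm along the rest), between the cheeks (within 0.1 rad of the rest's line) (value of joint plunger above 0.0035 m and x of block_centre in the frame of guide above 0.025 m and angle between block_centre's own z axis and vertical below 0.1 rad and horizontal distance between stick_handle and rest between 0.05 and 0.095 m and z of stick_handle in the frame of rest between 0.036 and 0.048 m and x of stick_handle in the frame of rest below 0 m and angle between the x axis of stick_handle and the x axis of rest, either way round below 0.1 rad and linear speed of each of stick, block below 0.02 m/s); the robot touches nothing.
It fails at once if the stick presses on the block with more than 25 N (contact force between stick and block above 25 N).
It fails at once if a spare block is shifted more than 30 mm (distance of any of spare_white_centre, spare_red_centre from where it was at the start of the episode above 0.03 m).
It fails at once if the bottle or the jar is shifted more than 30 mm (distance of any of bottle, jar from where it was at the start of the episode above 0.03 m).
It also fails if it takes over 62 s, if anything falls off the work surface, if the arm or the gripper's body presses on something with over 40 N, if the wrist force passes 120 N, or if a joint passes its speed limit or range.

## Working session

There is one attempt and no reset: what is moved stays moved. The work goes in short steps, Python scripts to look and compute and a shell command to move; the robot and the scene stay as the last step left them, time stands still between calls to the robot, and variables do not carry over. Pictures are saved under pics/ and viewed, and the job is handed in when it is done.

```bash
mkdir -p pics; ls
python3 - <<'E'
from workcell import bot
import cv2
print(bot.read_state())
for n in ("scene","top","wrist"):
    m=bot.camera_model(n); print(n,m)
    cv2.imwrite(f"pics/{n}0.png",bot.read_camera(n)[:,:,::-1])
E
```

```text
pics
{'time': 0.0, 'q': array([-1.36991970e+00,  2.64790167e-01,  1.60538383e+00,  4.06325362e-05,
        1.27365887e+00, -3.69046740e-02]), 'joint_vel': array([ 0.00081506,  0.00184584, -0.00010882,  0.0010992 , -0.00057387,
        0.00177905]), 'joint_torque': array([ 1.33258782e-03, -5.15105867e+01, -3.67311680e+01,  3.89891293e-04,
        1.30318818e-02,  1.07144314e-05]), 'tool_pos': array([ 0.1589292 , -0.65567953,  0.40333132]), 'tcp_rot': array([-3.11719774e+00, -3.72342888e-01,  2.27214409e-04]), 'wrist_force': array([ 0.52379327, -0.58553737,  0.03191952]), 'torque': array([ 0.035551  ,  0.01537577, -0.0189327 ]), 'width': 0.9998569370510216}
scene {'intrinsics': array([[453.9974293 ,   0.        , 321.85594616],
       [  0.        , 453.9974293 , 247.66801891],
       [  0.        ,   0.        ,   1.        ]]), 'rvec': array([ 0.80150233,  2.42153923, -1.28847083]), 'tvec': array([ 0.32131241, -0.12331754,  1.47556643])}
top {'intrinsics': array([[503.43030889,   0.        , 320.50670155],
       [  0.        , 503.43030889, 242.21784315],
       [  0.        ,   0.        ,   1.        ]]), 'rvec': array([ 2.14608089, -2.14997254,  0.1046116 ]), 'tvec': array([0.07913802, 0.44481179, 1.14743428])}
wrist {'intrinsics': array([[332.89596924,   0.        , 325.72718101],
       [  0.        , 332.89596924, 243.64235759],
       [  0.        ,   0.        ,   1.        ]]), 'rvec': array([-2.26691382,  1.78228587,  0.28308828]), 'tvec': array([-0.67314497, -0.04014382,  0.3796087 ])}
```

View pics/scene0.png

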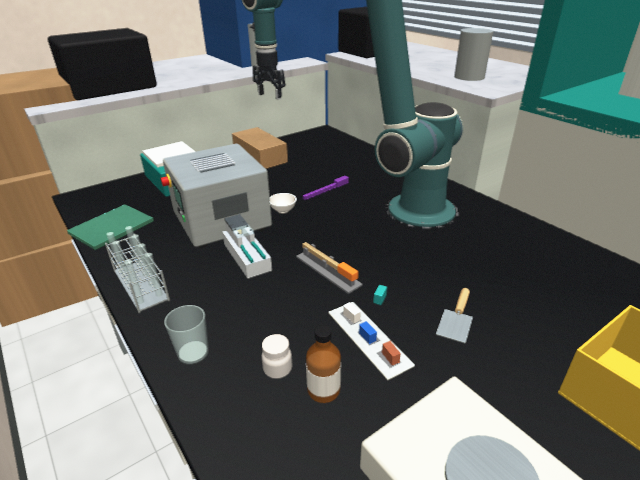

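View pics/top0.png

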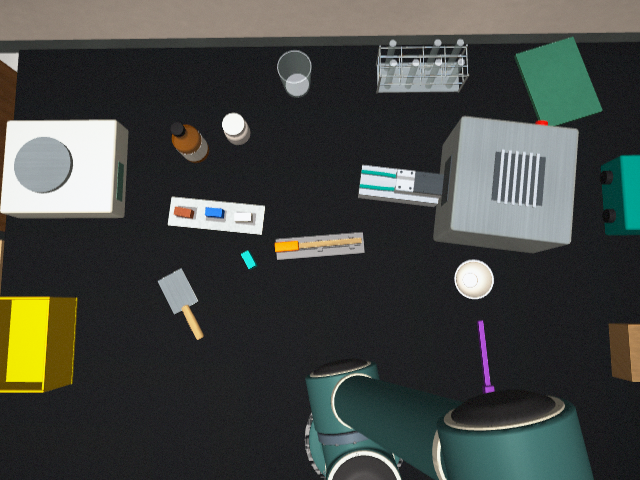

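View pics/wrist0.png

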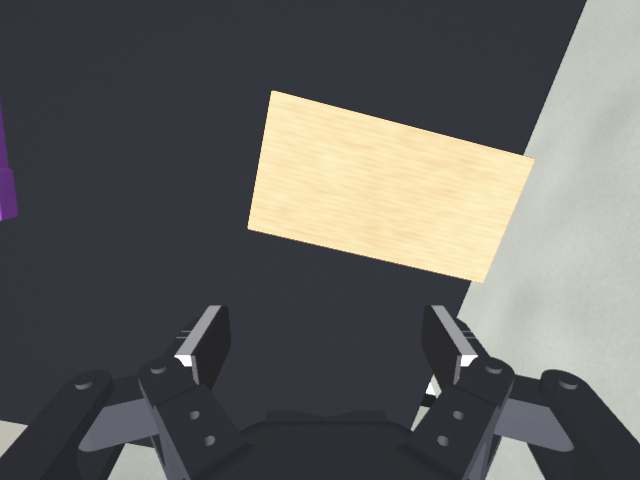

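The top view shows three blocks on the white board: red (184,212), blue (214,213) and white (243,217). There is also a small teal cube at (249,260). The orange stick is on its rest at (287,246) to (362,240), with the purple look-alike at (485,355). The guide is at (360–440,185). I'll enlarge these areas.

Run:
```python
import cv2
im=cv2.imread("pics/top0.png")
cv2.imwrite("pics/c1.png",cv2.resize(im[185:275,160:260],None,fx=6,fy=6,interpolation=cv2.INTER_CUBIC))
cv2.imwrite("pics/c2.png",cv2.resize(im[215:275,265:375],None,fx=7,fy=7,interpolation=cv2.INTER_CUBIC))
cv2.imwrite("pics/c3.png",cv2.resize(im[150:220,350:450],None,fx=7,fy=7,interpolation=cv2.INTER_CUBIC))
```

```text
(no output)
```

View pics/c1.png

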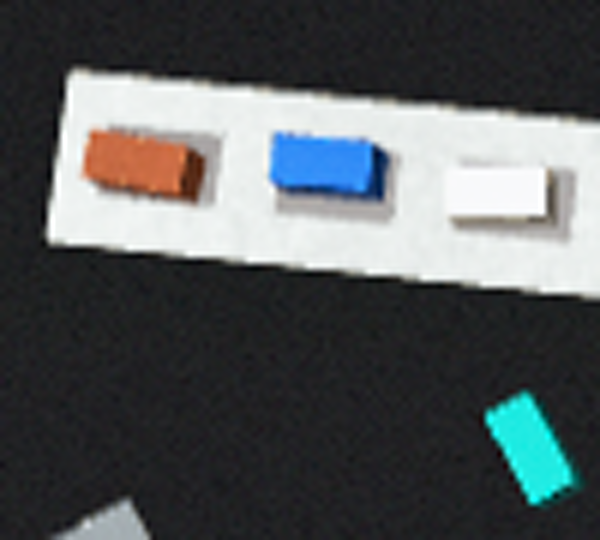

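View pics/c2.png

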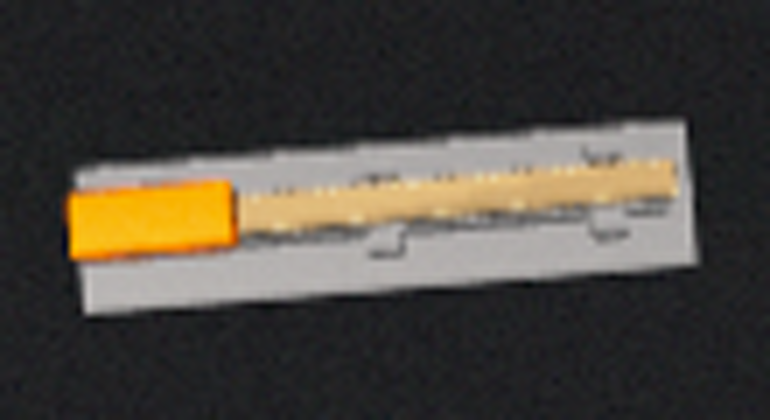

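View pics/c3.png

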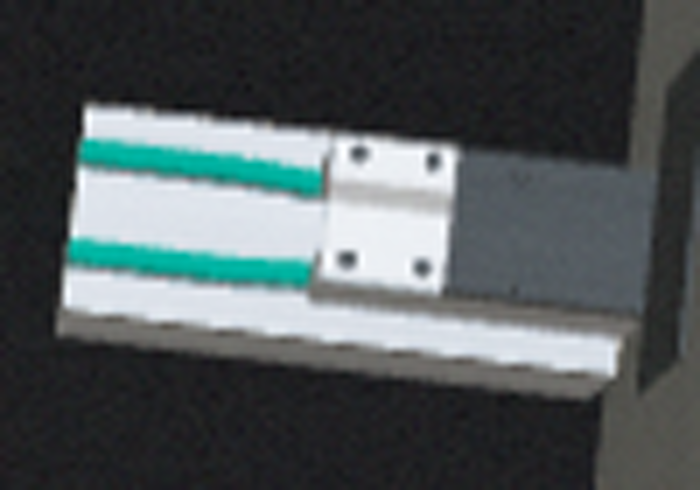

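The enlarged crop confirms the blue block at (214,213), the middle place on the board. The orange-handled stick lies in its rest with its handle at the left end. Next I'll back-project these.

```bash
cat > h.py <<'E'
import numpy as np, cv2
from scipy.spatial.transform import Rotation as R
from workcell import bot
def bp(name,uv,z,m=None):
    m=m or bot.camera_model(name); K=m["intrinsics"]; Rm=cv2.Rodrigues(np.array(m["rvec"]))[0]; t=np.array(m["tvec"]).ravel()
    uv=np.atleast_2d(np.array(uv,float)); d=np.c_[uv,np.ones(len(uv))]@np.linalg.inv(K).T@Rm; c=-Rm.T@t
    return c+d*((z-c[2])/d[:,2])[:,None]
def pj(name,P,m=None):
    m=m or bot.camera_model(name)
    return cv2.projectPoints(np.atleast_2d(np.array(P,float)),m["rvec"],m["tvec"],m["intrinsics"],None)[0].reshape(-1,2)
def cr(x0,y0,s,L): return [(x0+(x+.5)/s-.5,y0+(y+.5)/s-.5) for x,y in L]
E
python3 - <<'E'
from h import *
np.set_printoptions(precision=4,suppress=True)
print("block top",bp("top",cr(160,185,6,[(272,133),(376,140),(374,197),(272,187)]),.034))
print("white",bp("top",cr(160,185,6,[(450,168),(548,168),(548,218),(450,218)]),.034).mean(0))
print("red",bp("top",cr(160,185,6,[(90,132),(190,147),(183,200),(86,180)]),.034).mean(0))
b=bp("top",cr(265,215,7,[(75,170),(685,122),(697,263),(85,314)]),.008);print("rest base",b,b.mean(0),np.arctan2(*(b[1]+b[2]-b[0]-b[3])[[1,0]]))
h=bp("top",cr(265,215,7,[(70,193),(232,182),(236,244),(71,259)]),.054);print("handle",h,h.mean(0))
print("shaft tip",bp("top",cr(265,215,7,[(677,162),(678,194)]),.044))
print("bed rear",bp("top",cr(350,150,7,[(84,104),(62,312)]),.045))
print("bed right end", bp("top",cr(350,150,7,[(617,376)]),.045))
print("roof mouth",bp("top",cr(350,150,7,[(332,133),(318,282)]),.085))
print("roof clear end",bp("top",cr(350,150,7,[(458,147),(443,293)]),.085))
print("wall rear top L outer/inner,R inner/outer",bp("top",cr(350,150,7,[(80,140),(80,163),(70,240),(68,262)]),.054))
print("wall mouth",bp("top",cr(350,150,7,[(322,165),(322,193),(312,262),(312,285)]),.054))
E
```

```text
block top [[0.5292 0.3505 0.034 ]
 [0.5262 0.3094 0.034 ]
 [0.5036 0.3096 0.034 ]
 [0.5077 0.3499 0.034 ]]
white [0.505  0.2606 0.034 ]
red [0.5168 0.4033 0.034 ]
rest base [[ 0.4558  0.1865  0.008 ]
 [ 0.4715 -0.0208  0.008 ]
 [ 0.4234 -0.0244  0.008 ]
 [ 0.4066  0.1826  0.008 ]] [0.4393 0.081  0.008 ] -1.492539349829
handle [[0.4423 0.1828 0.054 ]
 [0.4457 0.1298 0.054 ]
 [0.4254 0.1284 0.054 ]
 [0.4206 0.1822 0.054 ]] [0.4335 0.1558 0.054 ]
shaft tip [[ 0.4531 -0.0159  0.044 ]
 [ 0.4425 -0.0161  0.044 ]]
bed rear [[ 0.6259 -0.0182  0.045 ]
 [ 0.5551 -0.0102  0.045 ]]
bed right end [[ 0.5325 -0.1928  0.045 ]]
roof mouth [[ 0.6045 -0.0954  0.085 ]
 [ 0.5556 -0.09    0.085 ]]
roof clear end [[ 0.5996 -0.1356  0.085 ]
 [ 0.5518 -0.1298  0.085 ]]
wall rear top L outer/inner,R inner/outer [[ 0.6111 -0.0163  0.054 ]
 [ 0.6033 -0.0162  0.054 ]
 [ 0.5773 -0.0126  0.054 ]
 [ 0.5699 -0.0119  0.054 ]]
wall mouth [[ 0.6021 -0.096   0.054 ]
 [ 0.5927 -0.0958  0.054 ]
 [ 0.5694 -0.0921  0.054 ]
 [ 0.5617 -0.092   0.054 ]]
```

```bash
cat >> h.py <<'E'
np.set_printoptions(precision=4,suppress=True)
def plan(pos,yaw,verbose=True):
    "delta from measured pose to TCP pos, tool down, tool x at world yaw; prints cm / rad in tool axes"
    s=bot.read_state(); R0=R.from_rotvec(s["tcp_rot"]); p=np.array(s["tool_pos"])
    best=None
    for k in (0,1):
        Rt=R.from_euler("z",yaw+np.pi*k)*R.from_euler("x",np.pi)
        rv=(R0.inv()*Rt).as_rotvec()
        if best is None or np.linalg.norm(rv)<np.linalg.norm(best): best=rv; 
    d=R0.inv().apply(np.array(pos)-p)*100
    print("t",s["time"],"shift cm",d,"turn",best,"F",s["wrist_force"],"w",s["width"],"pos",p, "q6",s["q"][5])
    return d,best
E
python3 - <<'E'
from h import *
s=bot.read_state();R0=R.from_rotvec(s["tcp_rot"]);print(R0.as_matrix())
m=bot.camera_model("wrist");Rc=cv2.Rodrigues(m["rvec"])[0]
print("cam in tool",R0.inv().apply(-Rc.T@m["tvec"]-s["tool_pos"]),"\n",R0.inv().as_matrix()@Rc.T)
plan([0.43,-0.1,0.45],-1.492)
plan([0.45,0.27,0.42],-1.492)
plan([0.517,0.33,0.33],-1.62)
print("bottle",bp("top",[(205,157)],0),bp("top",[(240,140)],0))
E
```

```text
[[ 0.9719  0.2355 -0.0004]
 [ 0.2355 -0.9719  0.0017]
 [ 0.0001 -0.0018 -1.    ]]
cam in tool [ 0.0786 -0.0008  0.0312] 
 [[ 0.0002 -0.9515 -0.3075]
 [ 1.      0.0001  0.0001]
 [-0.0001 -0.3075  0.9515]]
t 0.15 shift cm [ 39.4327 -47.634   -4.5497] turn [-0.0014 -0.0013 -1.4118] F [ 0.4892 -0.5843 -0.5672] w 1.0004178599785334 pos [ 0.1589 -0.6557  0.4036] q6 -0.036869219132040026
t 0.15 shift cm [ 50.0911 -83.1166  -1.4861] turn [-0.0014 -0.0013 -1.4118] F [ 0.4892 -0.5843 -0.5672] w 1.0004178599785334 pos [ 0.1589 -0.6557  0.4036] q6 -0.036869219132040026
t 0.15 shift cm [ 58.0153 -87.3537   7.5219] turn [-0.0015 -0.0012 -1.2838] F [ 0.4892 -0.5843 -0.5672] w 1.0004178599785334 pos [ 0.1589 -0.6557  0.4036] q6 -0.036869219132040026
bottle [[0.6599 0.3624 0.    ]] [[0.7023 0.277  0.    ]]
```

```bash
python3 -m jog '[[[0,12,-15,-4.5,0,0,-0.4],[0,24,-31,-4.5,0,0,-0.8],[0,36,-46.4,-4.5,0,0,-1.21],[0,36,-46.4,-4.5,0,0,-1.21],[0,36,-46.4,-4.5,0,0,-1.21],[0,36,-46.4,-4.5,0,0,-1.21],[0,36,-46.4,-4.5,0,0,-1.21],[0,36,-46.4,-4.5,0,0,-1.21],[0,36,-46.4,-4.5,0,0,-1.21],[0,36,-46.4,-4.5,0,0,-1.21],[0,36,-46.4,-4.5,0,0,-1.21]]]'
python3 - <<'E'
from h import *
plan([0.585,-0.05,0.34],1.45)
E
```

```text
time: 1.52
tool_pos: [0.3999, -0.1187, 0.4497]
tcp_rot: [-2.349, -2.086, -0.0]
wrist_force: [-0.2, -0.2, -0.6]
width: 0.995
t 1.525 shift cm [ 9.0134 17.5641 10.967 ] turn [ 0.    -0.     0.002] F [-0.1622 -0.182  -0.6345] w 0.9951445425259704 pos [ 0.3999 -0.1187  0.4497] q6 -0.22947459453348137
```

```bash
python3 -m jog '[[[0,9,17.6,11,0,0,0],[0,9,17.6,11,0,0,0],[0,9,17.6,11,0,0,0],[0,9,17.6,11,0,0,0],[0,9,17.6,11,0,0,0],[0,9,17.6,11,0,0,0]]]'
python3 - <<'E'
from h import *
import pickle
m=bot.camera_model("wrist");im=bot.read_camera("wrist")[:,:,::-1]
cv2.imwrite("pics/w1.png",im);pickle.dump(m,open("w1.pkl","wb"))
E
```

```text
time: 2.28
tool_pos: [0.5848, -0.0538, 0.3394]
tcp_rot: [-2.354, -2.079, 0.002]
wrist_force: [0.2, 0.3, 0.5]
width: 0.999
```

View pics/w1.png

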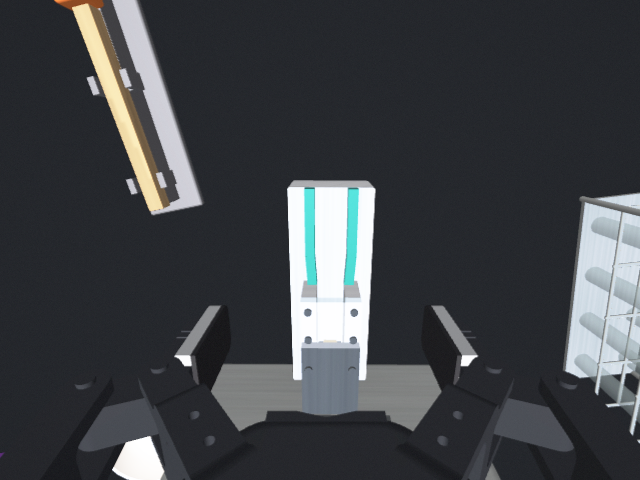

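The wrist view shows the guide centred and nearly parallel to the tool x axis. The bed rear is at rows 182–188, columns 289–374. I'll enlarge it.

Run:
```python
import cv2
im=cv2.imread("pics/w1.png")
cv2.imwrite("pics/w1c.png",cv2.resize(im[175:295,275:385],None,fx=5,fy=5,interpolation=cv2.INTER_CUBIC))
cv2.imwrite("pics/w1d.png",cv2.resize(im[275:395,275:385],None,fx=5,fy=5,interpolation=cv2.INTER_CUBIC))
```

```text
(no output)
```

View pics/w1c.png

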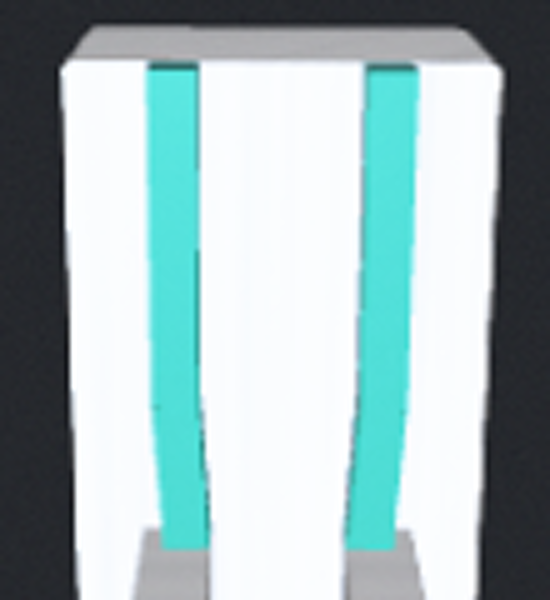

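View pics/w1d.png

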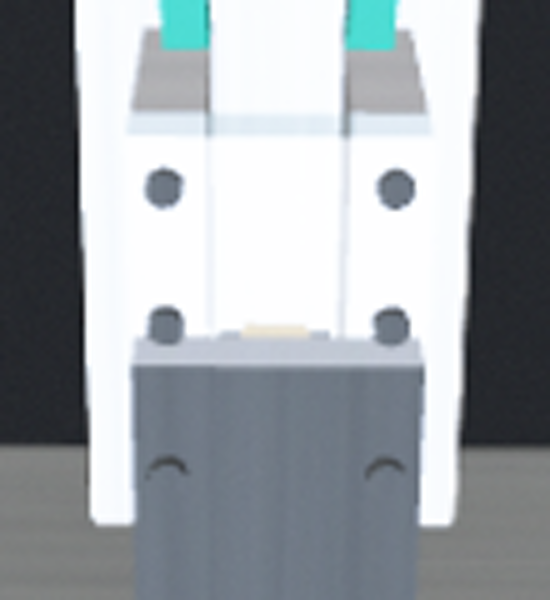

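```bash
cat > fitg.py <<'E'
from h import *
import pickle
from scipy.optimize import least_squares
m=pickle.load(open("w1.pkl","rb"))
mt=bot.camera_model("top")
W=[]
for (X,Y),g in zip([(62,66),(502,66),(149,65),(198,65),(367,65),(418,65),(150,405),(200,400),(358,400),(408,405)],
  [(-80,-35,45),(-80,35,45),(-80,-21,54),(-80,-13,54),(-80,13,54),(-80,21,54),(-25,-21,54),(-25,-13,54),(-25,13,54),(-25,21,54)]):
    W.append((*cr(275,175,5,[(X,Y)])[0],*g))
for (X,Y),g in zip([(211,48),(345,48),(131,112),(432,112),(92,523),(456,523),(134,365),(422,365)],
  [(0,-11.25,54),(0,11.25,54),(0,-23.25,85),(0,23.25,85),(105,-35,45),(105,35,45),(40,-23.25,85),(40,23.25,85)]):
    W.append((*cr(275,275,5,[(X,Y)])[0],*g))
T=[(*cr(350,150,7,[a])[0],*g) for a,g in zip([(84,104),(62,312),(332,133),(318,282),(617,376)],[(-80,35,45),(-80,-35,45),(0,23.25,85),(0,-23.25,85),(105,-35,45)])]
W=np.array(W);T=np.array(T)
def tr(p,g): c,s=np.cos(p[2]),np.sin(p[2]); g=g/1000; return np.c_[p[0]+c*g[:,0]-s*g[:,1],p[1]+s*g[:,0]+c*g[:,1],g[:,2]]
rw=lambda p:(pj("",tr(p,W[:,2:]),m)-W[:,:2])
rt=lambda p:(pj("",tr(p,T[:,2:]),mt)-T[:,:2])
for f in (rw,rt,lambda p:np.r_[rw(p),rt(p)]):
    r=least_squares(lambda p:f(p).ravel(),[.58,-.093,-1.69],loss="soft_l1");print(r.x);print(f(r.x).round(1).tolist())
E
python3 fitg.py
```

```text
[ 0.583  -0.0918 -1.698 ]
[[-0.6, -2.1], [0.4, -1.8], [-0.9, -0.2], [-0.2, -0.1], [0.2, 0.0], [0.5, 0.0], [0.0, -0.2], [-0.1, 0.9], [0.3, 1.0], [0.2, 0.0], [-0.0, -0.6], [0.1, -0.5], [-1.2, 4.1], [0.9, 4.4], [-0.2, 0.6], [0.1, 0.9], [-0.7, -0.6], [1.0, -0.4]]
[ 0.5803 -0.0931 -1.6953]
[[-0.1, 0.4], [-0.4, -0.2], [0.3, 0.5], [0.1, -0.7], [0.1, -0.0]]
[ 0.5829 -0.0919 -1.6981]
[[-0.7, -2.0], [0.3, -1.7], [-1.0, -0.1], [-0.3, -0.0], [0.1, 0.1], [0.4, 0.1], [-0.0, -0.1], [-0.2, 1.0], [0.2, 1.1], [0.1, 0.1], [-0.1, -0.5], [0.1, -0.4], [-1.3, 4.2], [0.8, 4.5], [-0.3, 0.7], [-0.0, 1.0], [-0.8, -0.5], [0.9, -0.3], [-0.5, -0.8], [-0.9, -1.4], [-0.3, -0.6], [-0.5, -1.9], [-0.6, -1.0]]
```

Run:
```python
from h import *
plan([0.517,0.33,0.315],1.49)
```

```text
t 2.325 shift cm [ 37.2399 -11.4727   2.4912] turn [-0.      0.0004 -0.0434] F [ 0.5617 -0.0779 -0.03  ] w 1.0047422824117065 pos [ 0.5847 -0.0537  0.3401] q6 -0.009525461828472845
```

```bash
python3 -m jog '[[[0,37.2,-11.5,2.5,0,0,-0.04],[0,37.2,-11.5,2.5,0,0,-0.04],[0,37.2,-11.5,2.5,0,0,-0.04],[0,37.2,-11.5,2.5,0,0,-0.04],[0,37.2,-11.5,2.5,0,0,-0.04],[0,37.2,-11.5,2.5,0,0,-0.04],[0,37.2,-11.5,2.5,0,0,-0.04],[0,37.2,-11.5,2.5,0,0,-0.04]]]'
python3 - <<'E'
from h import *
import pickle
m=bot.camera_model("wrist");im=bot.read_camera("wrist")[:,:,::-1]
cv2.imwrite("pics/w2.png",im);pickle.dump(m,open("w2.pkl","wb"))
cv2.imwrite("pics/w2c.png",cv2.resize(im[180:300,255:395],None,fx=5,fy=5,interpolation=cv2.INTER_CUBIC))
E
```

```text
time: 3.32
tool_pos: [0.5165, 0.3306, 0.3156]
tcp_rot: [2.31, 2.128, 0.001]
wrist_force: [0.4, -0.3, -0.6]
width: 0.997
```

View pics/w2.png

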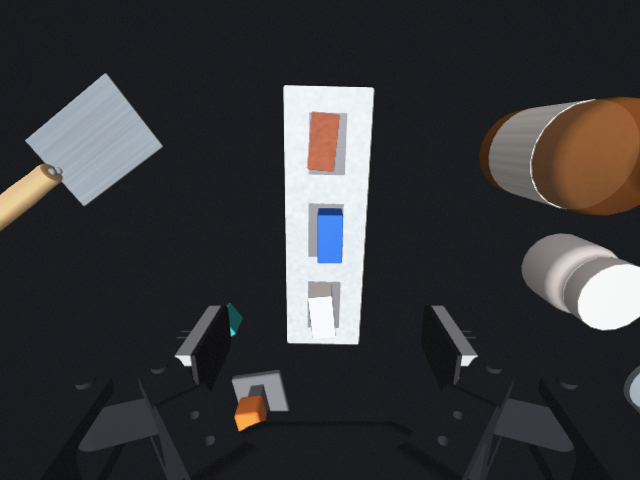

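View pics/w2c.png

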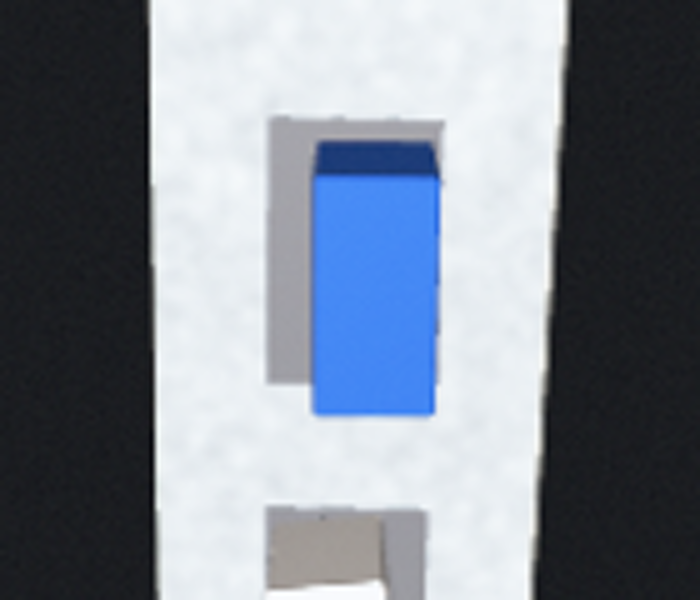

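The blue block is the middle one, and its top-face corners in the crop are (314,176), (440,176), (435,415) and (313,415). It is nearly parallel to the tool.

Run:
```python
from h import *
import pickle
m=pickle.load(open("w2.pkl","rb"))
b=bp("",cr(255,180,5,[(314,176),(440,176),(435,415),(313,415)]),.034,m);print(b,b.mean(0))
e=(b[0]+b[1]-b[2]-b[3])/2; print(np.linalg.norm(e),np.linalg.norm(b[1]-b[0]),np.arctan2(e[1],e[0]))
y=np.arctan2(e[1],e[0])
plan([*b.mean(0)[:2],0.192],y)
```

```text
[[0.5119 0.3529 0.034 ]
 [0.5312 0.3513 0.034 ]
 [0.5278 0.3121 0.034 ]
 [0.5082 0.3137 0.034 ]] [0.5198 0.3325 0.034 ]
0.03935630945921214 0.019379767798793843 1.480956990120137
t 3.375 shift cm [ 0.3103  0.2516 12.3471] turn [0.001  0.0003 0.0069] F [-0.4789 -0.6496 -0.0213] w 1.000067460912282 pos [0.5169 0.3297 0.3155] q6 0.6107979599847158
```

```bash
python3 -m jog '[[[0,0.3,0.15,5,0,0,0.005],[0,0.3,0.15,10,0,0,0.005],[0,0.3,0.15,12.3,0,0,0.005],[0,0.3,0.15,12.3,0,0,0.005],[1,0.3,0.15,12.3,0,0,0.005],[1,0.3,0.15,12.3,0,0,0.005],[1,0.3,0.15,12.3,0,0,0.005],[1,0.3,0.15,12.3,0,0,0.005],[1,0.3,0.15,12.3,0,0,0.005],[1,0.3,0.15,12.3,0,0,0.005],[1,0.3,0.15,12.3,0,0,0.005]]]' 30
python3 - <<'E'
from h import *
plan([0.52,0.3325,0.192],1.48)
im=bot.read_camera("wrist")[:,:,::-1]
cv2.imwrite("pics/w3.png",im)
E
```

```text
time: 4.75
tool_pos: [0.519, 0.334, 0.1929]
tcp_rot: [2.316, 2.122, 0.003]
wrist_force: [0.1, -0.9, 6.3]
width: 0.227
t 4.75 shift cm [-0.1451  0.1088  0.0908] turn [ 0.0015 -0.0009  0.0031] F [ 0.0532 -0.8745  6.3162] w 0.22736378470332183 pos [0.519  0.334  0.1929] q6 0.6193275579659276
```

View pics/w3.png

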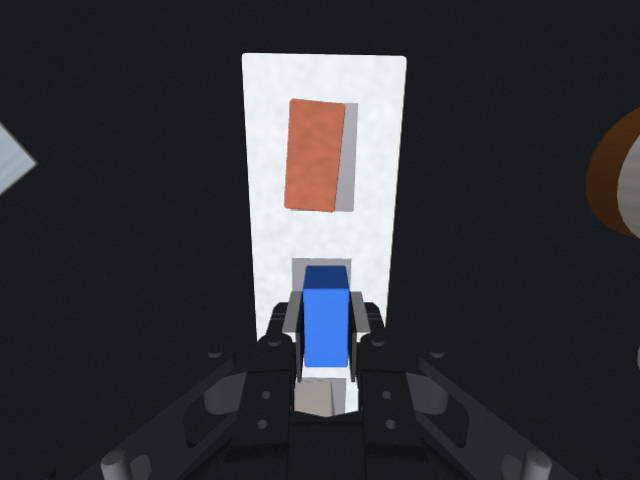

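```bash
python3 - <<'E'
from h import *
m=bot.camera_model("wrist");s=bot.read_state();R0=R.from_rotvec(s["tcp_rot"])
b=bp("",[(304,289),(349,289),(348,366),(305,366)],.034,m)
print("block centre in tool",R0.inv().apply(b-s["tool_pos"]))
plan([0.5895,-0.0413,0.29],1.4436)
E
python3 -m jog '[[[1,0,0,-4,0,0,0],[1,0,0,-8,0,0,0],[1,0,0,-10,0,0,0],[1,0,0,-10,0,0,0]]]'
python3 - <<'E'
from h import *
plan([0.5895,-0.0413,0.255],1.4436)
E
```

```text
block centre in tool [[ 0.0181 -0.0096  0.1589]
 [ 0.0181  0.0094  0.1589]
 [-0.0206  0.0098  0.1589]
 [-0.0206 -0.0099  0.1589]]
t 4.8 shift cm [-36.7632  10.3234  -9.729 ] turn [ 0.0015 -0.0009  0.0395] F [-1.3403 -0.8832  6.3931] w 0.22564731513886413 pos [0.519  0.334  0.1929] q6 0.6193333621202814
time: 5.3
tool_pos: [0.519, 0.3341, 0.2932]
tcp_rot: [2.316, 2.121, 0.005]
wrist_force: [0.5, -0.1, -0.7]
width: 0.222
t 5.3 shift cm [-36.7808  10.3035   3.7743] turn [ 0.0027 -0.002   0.0394] F [ 0.4625 -0.0717 -0.7345] w 0.22235128396200793 pos [0.519  0.3341 0.2932] q6 0.6193045411488841
```

```bash
python3 -m jog '[[[1,-36.7,10.3,0,0,0,0.04],[1,-36.7,10.3,0,0,0,0.04],[1,-36.7,10.3,0,0,0,0.04],[1,-36.7,10.3,0,0,0,0.04],[1,-36.7,10.3,0,0,0,0.04],[1,-36.7,10.3,0,0,0,0.04],[1,-36.7,10.3,2,0,0,0.04],[1,-36.7,10.3,3.8,0,0,0.04],[1,-36.7,10.3,3.8,0,0,0.04]]]'
python3 - <<'E'
from h import *
import pickle
plan([0.5895,-0.0413,0.2325],1.4436)
m=bot.camera_model("wrist");im=bot.read_camera("wrist")[:,:,::-1]
cv2.imwrite("pics/w4.png",im);pickle.dump(m,open("w4.pkl","wb"))
cv2.imwrite("pics/w4c.png",cv2.resize(im[180:380,250:400],None,fx=4,fy=3,interpolation=cv2.INTER_CUBIC))
E
```

```text
time: 6.42
tool_pos: [0.5868, -0.0394, 0.2496]
tcp_rot: [-2.353, -2.072, 0.008]
wrist_force: [0.3, 0.3, -0.6]
width: 0.225
t 6.425 shift cm [-0.1496  0.3095  1.7086] turn [-0.0078 -0.0003  0.0005] F [ 0.3046  0.2742 -0.6155] w 0.22546888239679733 pos [ 0.5868 -0.0394  0.2496] q6 0.016769209376285996
```

View pics/w4.png

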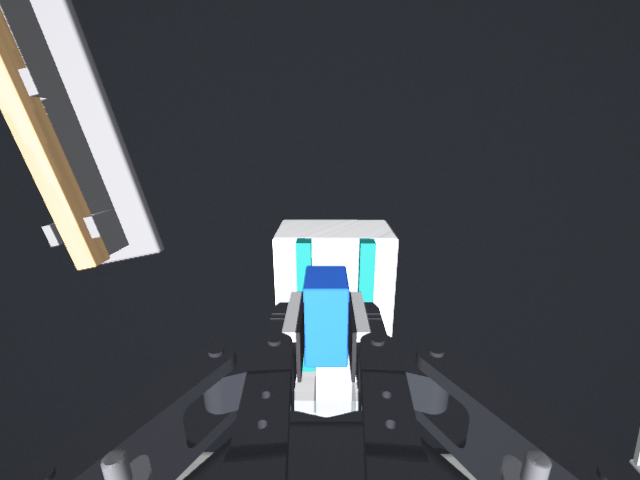

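View pics/w4c.png

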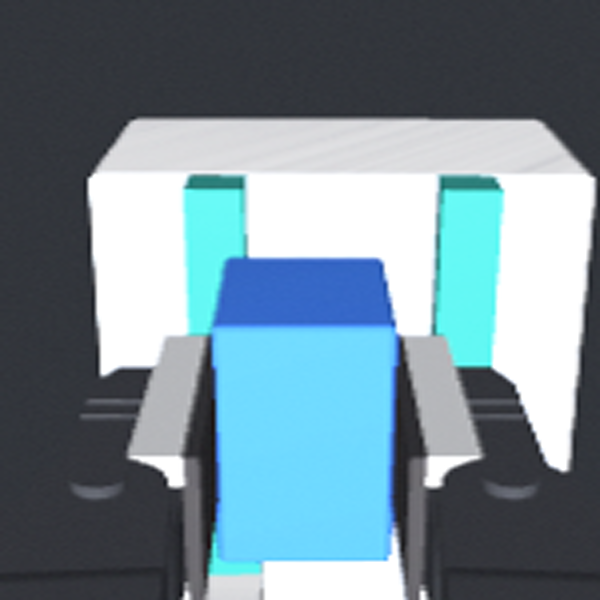

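```bash
python3 -m jog '[[[1,-0.15,0.31,0.5,-0.008,0,0],[1,-0.15,0.31,0.5,-0.008,0,0],[1,-0.15,0.31,0.5,-0.008,0,0]]]'
python3 - <<'E'
from h import *
import pickle
plan([0.5895,-0.0413,0.2325],1.4436)
m=bot.camera_model("wrist");im=bot.read_camera("wrist")[:,:,::-1]
cv2.imwrite("pics/w5.png",im);pickle.dump(m,open("w5.pkl","wb"))
cv2.imwrite("pics/w5c.png",cv2.resize(im[210:380,260:400],None,fx=5,fy=3,interpolation=cv2.INTER_CUBIC))
E
```

```text
time: 6.85
tool_pos: [0.592, -0.0425, 0.2493]
tcp_rot: [2.353, 2.071, 0.009]
wrist_force: [-0.3, -0.2, -1.0]
width: 0.22
t 6.85 shift cm [ 0.0853 -0.2796  1.6755] turn [ 0.009  -0.     -0.0002] F [-0.3396 -0.1593 -0.9773] w 0.21993195320835132 pos [ 0.592  -0.0425  0.2493] q6 0.013855480641485167
```

View pics/w5c.png

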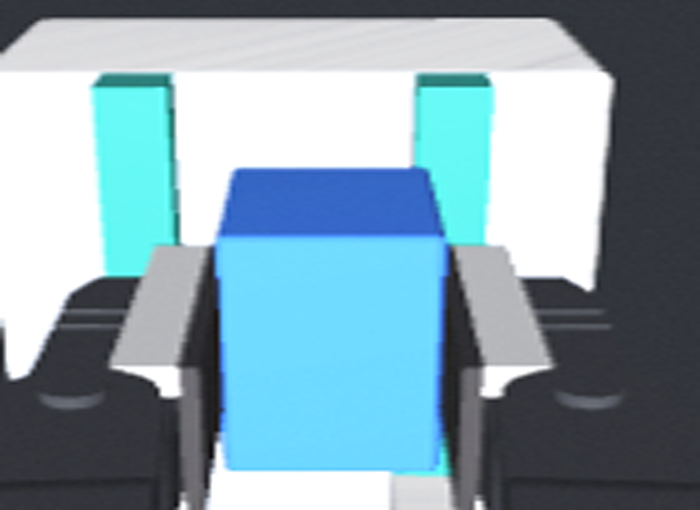

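The last reading was taken while the arm was still settling, so my correction overshot. I'll undo it and let the arm settle.

```bash
python3 -m jog '[[[1,0.09,-0.28,0,0.009,0,0],[1,0.09,-0.28,0.5,0.009,0,0],[1,0.09,-0.28,0.5,0.009,0,0],[1,0.09,-0.28,0.5,0.009,0,0],[1,0.09,-0.28,0.5,0.009,0,0]]]'
python3 - <<'E'
from h import *
import pickle
plan([0.5895,-0.0413,0.2325],1.4436)
m=bot.camera_model("wrist");im=bot.read_camera("wrist")[:,:,::-1]
cv2.imwrite("pics/w6.png",im);pickle.dump(m,open("w6.pkl","wb"))
cv2.imwrite("pics/w6c.png",cv2.resize(im[210:380,260:400],None,fx=5,fy=3,interpolation=cv2.INTER_CUBIC))
E
```

```text
time: 7.52
tool_pos: [0.5892, -0.0417, 0.2437]
tcp_rot: [-2.358, -2.074, 0.001]
wrist_force: [-0.1, -0.1, -1.7]
width: 0.226
t 7.525 shift cm [0.0421 0.0245 1.116 ] turn [-0.001  -0.     -0.0009] F [-0.1491 -0.1055 -1.6616] w 0.22562618614406682 pos [ 0.5892 -0.0417  0.2437] q6 0.015216072465868619
```

View pics/w6c.png

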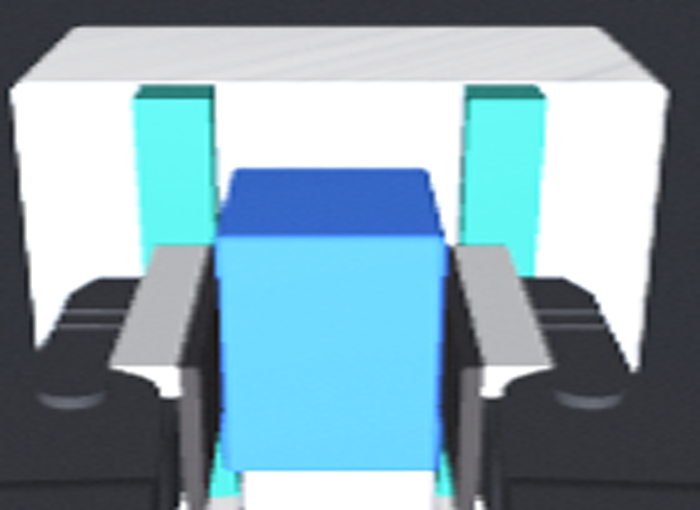

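The block is now centred over the trough to within about 0.7 mm, so I'll lower it.

```bash
python3 -m jog '[[[1,0.05,0.07,0.4,0,0,0],[1,0.05,0.07,0.8,0,0,0],[1,0.05,0.07,1.1,0,0,0],[1,0.05,0.07,1.15,0,0,0],[1,0.05,0.07,1.15,0,0,0],[1,0.05,0.07,1.15,0,0,0]]]'
python3 - <<'E'
from h import *
import pickle
plan([0.5895,-0.0413,0.2319],1.4436)
im=bot.read_camera("wrist")[:,:,::-1]
cv2.imwrite("pics/w7c.png",cv2.resize(im[210:400,260:400],None,fx=5,fy=3,interpolation=cv2.INTER_CUBIC))
E
```

```text
time: 8.32
tool_pos: [0.5899, -0.0412, 0.2322]
tcp_rot: [-2.358, -2.074, 0.001]
wrist_force: [0.2, -0.1, -0.7]
width: 0.232
t 8.325 shift cm [-0.0131 -0.0373  0.0261] turn [-0.001   0.     -0.0007] F [ 0.198  -0.0879 -0.7321] w 0.23223439015263522 pos [ 0.5899 -0.0412  0.2322] q6 0.01603767892065957
```

View pics/w7c.png

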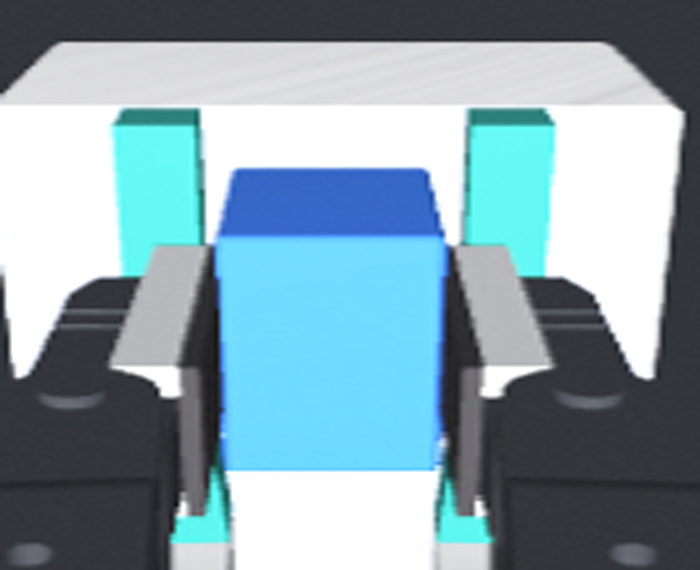

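```bash
python3 -m jog '[[[1,0,0,0.05,0,0,0],[1,0,0,0.1,0,0,0],[1,0,0,0.1,0,0,0],[1,0,0,0.1,0,0,0]]]'
```

```text
time: 8.88
tool_pos: [0.59, -0.0412, 0.2319]
tcp_rot: [-2.359, -2.074, 0.001]
wrist_force: [-2.0, -0.3, 5.6]
width: 0.227
```

```bash
python3 -m jog '[[[0.6,0,0,0,0,0,0],[0,0,0,0,0,0,0],[0,0,0,0,0,0,0],[0,0,0,0,0,0,0],[0,0,0,-1,0,0,0],[0,0,0,-5,0,0,0],[0,0,0,-9,0,0,0],[0,0,0,-9,0,0,0],[0,0,0,-9,0,0,0],[0,0,0,-9,0,0,0]]]'
python3 - <<'E'
from h import *
import pickle
plan([0.4335,0.1558,0.30],1.65)
m=bot.camera_model("wrist");im=bot.read_camera("wrist")[:,:,::-1]
cv2.imwrite("pics/w8.png",im);pickle.dump(m,open("w8.pkl","wb"))
E
```

```text
time: 10.12
tool_pos: [0.5893, -0.0412, 0.3197]
tcp_rot: [-2.357, -2.073, 0.004]
wrist_force: [0.1, -0.4, -0.6]
width: 1.0
t 10.125 shift cm [ 17.547  -17.9574   2.0385] turn [-0.0037 -0.0004 -0.2072] F [ 0.0796 -0.3937 -0.6419] w 1.0000400205531041 pos [ 0.5893 -0.0412  0.3197] q6 0.016081398730931167
```

View pics/w8.png

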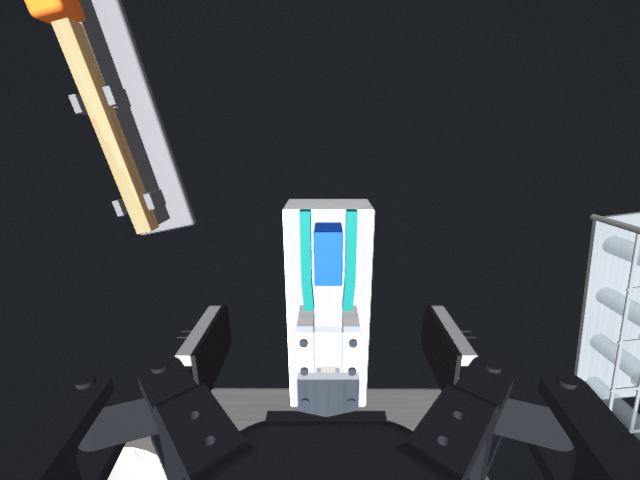

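The block lies upright and straight in the trough, at (328,255). Next I'll hover over the stick handle.

```bash
python3 -m jog '[[[0,17.5,-17.7,2,0,0,-0.207],[0,17.5,-17.7,2,0,0,-0.207],[0,17.5,-17.7,2,0,0,-0.207],[0,17.5,-17.7,2,0,0,-0.207],[0,17.5,-17.7,2,0,0,-0.207],[0,17.5,-17.7,2,0,0,-0.207],[0,17.5,-17.7,2,0,0,-0.207],[0,17.5,-17.7,2,0,0,-0.207]]]'
python3 - <<'E'
from h import *
import pickle
m=bot.camera_model("wrist");im=bot.read_camera("wrist")[:,:,::-1]
cv2.imwrite("pics/w9.png",im);pickle.dump(m,open("w9.pkl","wb"))
E
```

```text
time: 11.18
tool_pos: [0.4376, 0.154, 0.3014]
tcp_rot: [-2.134, -2.305, 0.001]
wrist_force: [-0.1, -0.1, -1.1]
width: 0.997
```

View pics/w9.png

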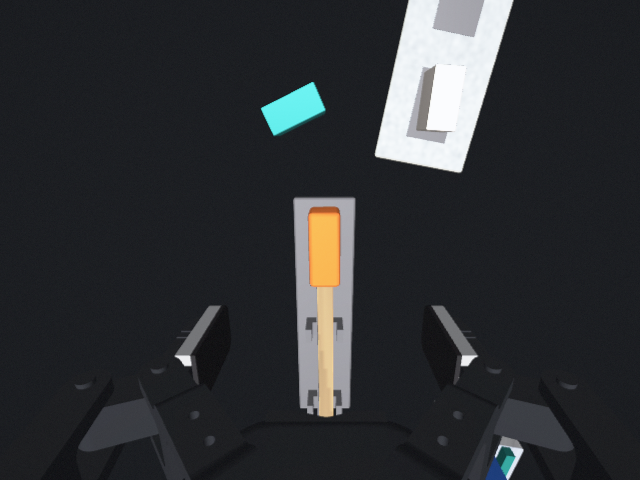

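Run:
```python
import cv2
im=cv2.imread("pics/w9.png")
cv2.imwrite("pics/w9c.png",cv2.resize(im[190:420,285:365],None,fx=5,fy=2.6,interpolation=cv2.INTER_CUBIC))
```

```text
(no output)
```

View pics/w9c.png

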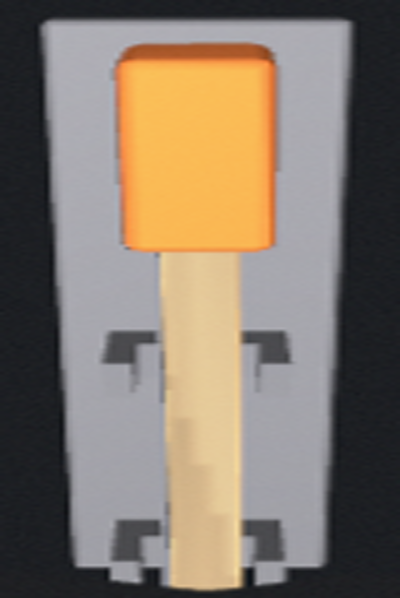

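Run:
```python
from h import *
import pickle
m=pickle.load(open("w9.pkl","rb"))
def c(L): return [(285+x/5,190+y/2.6) for x,y in L]
h=bp("",c([(118,60),(274,60),(274,249),(124,249)]),.054,m);print(h,h.mean(0))
t=bp("",c([(170,587),(241,587)]),.044,m);print("tip",t)
e=h.mean(0)-t.mean(0);print("yaw",np.arctan2(e[1],e[0]),np.hypot(*e[:2]))
b=bp("",c([(45,22),(352,22),(325,566),(76,566)]),.008,m);e=b[0]+b[1]-b[2]-b[3];print("rest",b.mean(0),np.arctan2(e[1],e[0]),np.linalg.norm(e)/2)
plan([*h.mean(0)[:2],0.205],np.arctan2(e[1],e[0]))
```

```text
[[0.4234 0.1839 0.054 ]
 [0.444  0.1855 0.054 ]
 [0.4488 0.133  0.054 ]
 [0.4275 0.1313 0.054 ]] [0.4359 0.1584 0.054 ]
tip [[0.4428 0.0053 0.044 ]
 [0.4549 0.0063 0.044 ]]
yaw 1.655281781681512 0.15317960975674566
rest [0.4418 0.0829 0.008 ] 1.6487495838502875 0.20734486917455378
t 11.225 shift cm [ 0.4469 -0.119   9.6393] turn [-0.0008 -0.0001 -0.0009] F [ 0.0165 -0.0605  0.3018] w 0.998158546213768 pos [0.4375 0.1541 0.3014] q6 0.20755980859105436
```

```bash
python3 -m jog '[[[0,-0.75,-0.1,5,0,0,0],[0,-0.75,-0.1,9,0,0,0],[0,-0.75,-0.1,9.8,0,0,0],[0,-0.75,-0.1,9.8,0,0,0],[1,-0.75,-0.1,9.8,0,0,0],[1,-0.75,-0.1,9.8,0,0,0],[1,-0.75,-0.1,9.8,0,0,0],[1,-0.75,-0.1,9.8,0,0,0],[1,-0.75,-0.1,9.8,0,0,0],[1,-0.75,-0.1,9.8,0,0,0],[1,-0.75,-0.1,9.8,0,0,0],[1,-0.75,-0.1,9.8,0,0,0]]]' 60
python3 - <<'E'
from h import *
import pickle
plan([0.4369,.146,.203],1.649)
m=bot.camera_model("wrist");im=bot.read_camera("wrist")[:,:,::-1]
cv2.imwrite("pics/w10.png",im);pickle.dump(m,open("w10.pkl","wb"))
E
```

```text
time: 12.72
tool_pos: [0.4369, 0.1476, 0.2043]
tcp_rot: [2.132, 2.307, 0.002]
wrist_force: [-0.1, 0.7, 5.9]
width: 0.243
t 12.725 shift cm [-0.163  -0.0123  0.1256] turn [ 0.0008 -0.0006  0.0009] F [-0.1202  0.6688  5.9025] w 0.24334513561496535 pos [0.4369 0.1476 0.2043] q6 0.1921618231936753
```

View pics/w10.png

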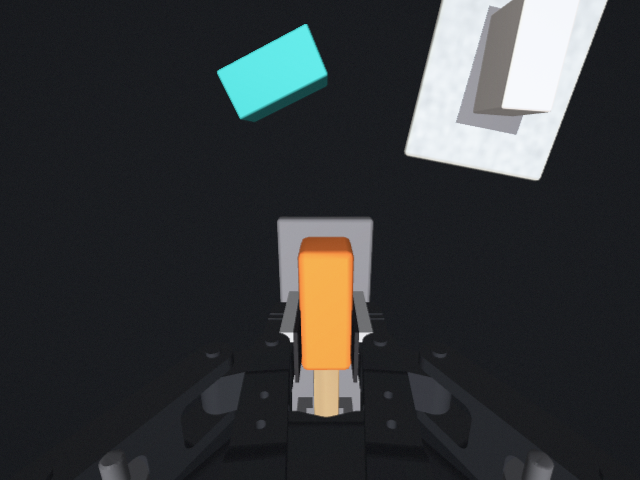

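```bash
python3 -m jog '[[[1,0,0,-3,0,0,0],[1,0,0,-6,0,0,0],[1,0,0,-8,0,0,0],[1,0,0,-8,0,0,0],[1,0,0,-8,0,0,0]]]';python3 - <<'E'
from h import *
import pickle
m=pickle.load(open("w10.pkl","rb"))
p=np.array([0.4369,0.1476,0.2043]);R0=R.from_rotvec([2.132,2.307,.002])
b=bp("",[(299.5,253),(352,253),(351,368.5),(301.5,368.5)],.054,m);L=R0.inv().apply(b-p);print(L,L.mean(0))
m8=pickle.load(open("w8.pkl","rb"))
a=L.mean(0)[0]
# block in trough (z top .073), corners by eye from w8
q=bp("",[(314.5,231),(342.5,231),(342,285),(315,285)],.073,m8);g=np.array([.583,-.0919]);ux=np.array([np.cos(-1.698),np.sin(-1.698)]);uy=np.array([-ux[1],ux[0]])
print("block guide",[( (k[:2]-g)@ux,(k[:2]-g)@uy) for k in q])
x=-.095-.1725+a
t=g+ux*x;print(t);plan([*t,.2843],1.4436)
E
```

```text
time: 13.4
tool_pos: [0.4357, 0.1472, 0.2822]
tcp_rot: [-2.131, -2.306, 0.003]
wrist_force: [-1.4, -0.2, -0.9]
width: 0.243
[[ 0.0373 -0.0103  0.1503]
 [ 0.0373  0.0096  0.1503]
 [-0.015   0.0104  0.1503]
 [-0.015  -0.0107  0.1503]] [ 0.0111 -0.0003  0.1503]
block guide [(np.float64(-0.06982238801065473), np.float64(-0.009129007984906373)), (np.float64(-0.06982990827220716), np.float64(0.009687235299584767)), (np.float64(-0.030102561920434336), np.float64(0.009922009887719994)), (np.float64(-0.03008153872439186), np.float64(-0.009213427007073477))]
[0.6155 0.1624]
t 13.4 shift cm [ 0.0943 18.0435 -0.2553] turn [-0.0027  0.0004  0.2061] F [-1.3699 -0.1808 -0.8794] w 0.24250905818077298 pos [0.4357 0.1472 0.2822] q6 0.19228874014391018
```

```bash
python3 -m jog '[[[1,0.1,5,0,0,0,0.07],[1,0.1,10,0,0,0,0.14],[1,0.1,15,0,0,0,0.206],[1,0.1,17.9,0,0,0,0.206],[1,0.1,17.9,3,0,0,0.206],[1,0.1,17.9,5,0,0,0.206],[1,0.1,17.9,5,0,0,0.206],[1,0.1,17.9,5,0,0,0.206],[1,0.1,17.9,5,0,0,0.206]]]';python3 - <<'E'
from h import *
plan([0.6155,.1624,.2263],1.4436)
for n in ("scene","top"): cv2.imwrite(f"pics/{n}1.png",bot.read_camera(n)[:,:,::-1])
im=cv2.imread("pics/scene1.png");cv2.imwrite("pics/scene1c.png",cv2.resize(im[170:340,180:380],None,fx=4,fy=3.5,interpolation=cv2.INTER_CUBIC))
im=cv2.imread("pics/top1.png");cv2.imwrite("pics/top1c.png",cv2.resize(im[140:230,220:450],None,fx=3.4,fy=3.4,interpolation=cv2.INTER_CUBIC))
E
```

```text
time: 14.52
tool_pos: [0.615, 0.1627, 0.2346]
tcp_rot: [2.358, 2.076, 0.002]
wrist_force: [0.6, 1.4, -0.8]
width: 0.247
t 14.525 shift cm [-0.0228  0.0483  0.8278] turn [ 0.0012 -0.0008  0.0003] F [ 0.5994  1.4493 -0.8219] w 0.2466350142192159 pos [0.615  0.1627 0.2346] q6 0.34596032233620083
```

View pics/scene1c.png

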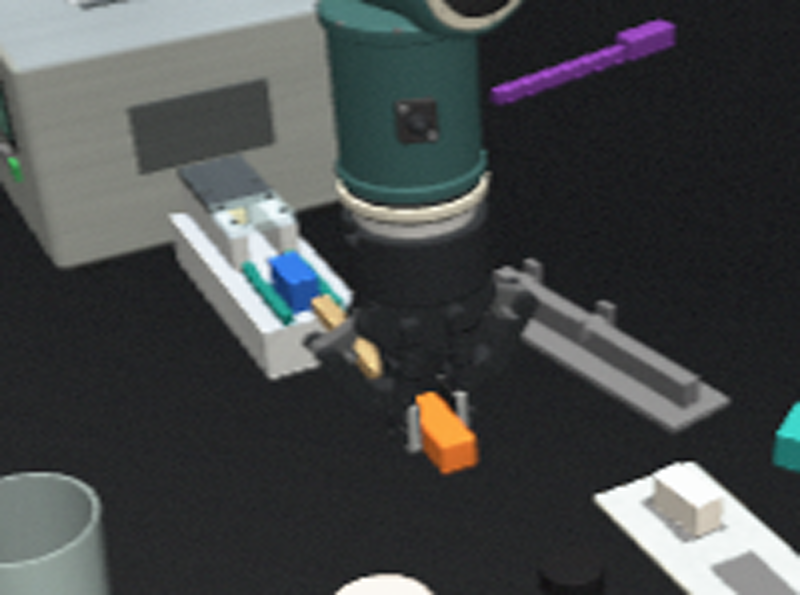

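View pics/top1c.png

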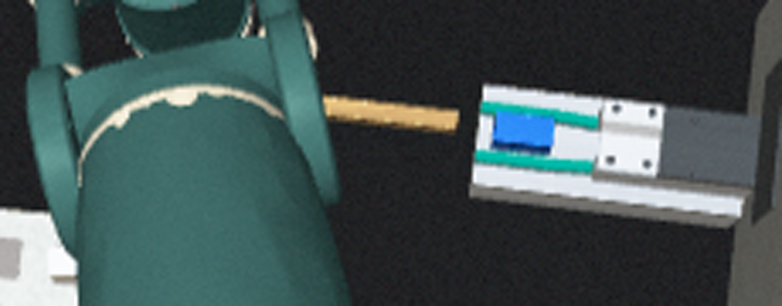

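Run:
```python
from h import *
c=lambda L:[(220+x/3.4,140+y/3.4) for x,y in L]
g=np.array([.5803,-.0931]);ux=np.array([np.cos(-1.697),np.sin(-1.697)]);uy=np.array([-ux[1],ux[0]])
f=lambda q:[((k[:2]-g)@ux*1000,(k[:2]-g)@uy*1000) for k in q]
print("tip",np.array(f(bp("top",c([(459,111),(458,131)]),.0743))))
print("shaft far",np.array(f(bp("top",c([(325,96),(325,118)]),.0743))))
print("block",np.array(f(bp("top",c([(496,113),(555,118),(552,147),(492,140)]),.073))))
```

```text
tip [[-93.3181   6.5672]
 [-92.3743  -7.1147]]
shaft far [[-183.7322    6.0942]
 [-181.8164   -8.9095]]
block [[-68.5702   8.5045]
 [-29.0651   9.8021]
 [-28.8552 -10.1397]
 [-69.0989 -10.1807]]
```

```bash
python3 -m jog '[[[1,0,0,0.8,0,0,0],[1,0,0,0.8,0,0,0],[1,-0.5,0.02,0.8,0,0,0],[1,-1,0.02,0.8,0,0,0],[1,-1.4,0.02,0.8,0,0,0],[1,-1.7,0.02,0.8,0,0,0],[1,-2,0.02,0.8,0,0,0],[1,-2.3,0.02,0.8,0,0,0],[1,-2.6,0.02,0.8,0,0,0],[1,-2.9,0.02,0.8,0,0,0],[1,-3.2,0.02,0.8,0,0,0],[1,-3.2,0.02,0.8,0,0,0]]]';python3 - <<'E'
from h import *
ux=np.array([np.cos(-1.698),np.sin(-1.698)]);uy=np.array([-ux[1],ux[0]])
s=bot.read_state();f=s["wrist_force"];print("push",-f[:2]@ux,"lat",f[:2]@uy);d=s["tool_pos"][:2]-np.array([.6155,.1624]);print(d@ux*1000,d@uy*1000,s["tool_pos"][2])
cv2.imwrite("pics/s2.png",cv2.resize(bot.read_camera("scene")[190:300,210:310,::-1],None,fx=6,fy=5,interpolation=cv2.INTER_CUBIC))
E
```

```text
time: 16.12
tool_pos: [0.6107, 0.1305, 0.2251]
tcp_rot: [-2.358, -2.075, 0.001]
wrist_force: [-0.3, -0.3, -0.0]
width: 0.243
push -0.2993770997567832 lat -0.2173665850955901
32.28496331087934 -0.684912652091105 0.22512840018391558
```

View pics/s2.png

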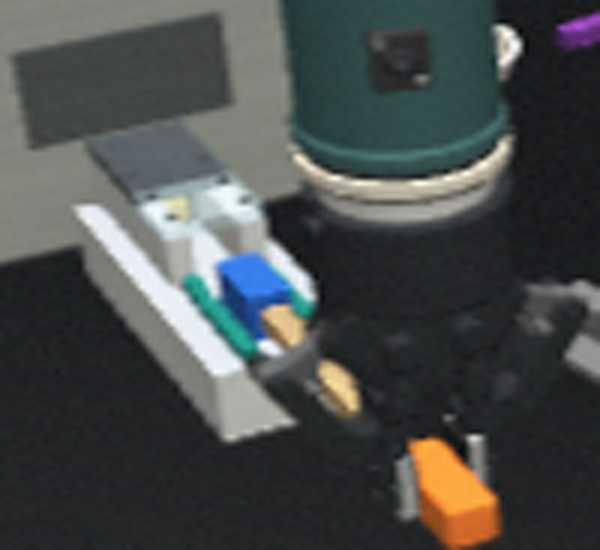

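The block is moving with almost no resistance. I'll continue.

```bash
cat > st.py <<'E'
from h import *
ux=np.array([np.cos(-1.698),np.sin(-1.698)]);uy=np.array([-ux[1],ux[0]])
s=bot.read_state();f=s["wrist_force"];d=s["tool_pos"][:2]-np.array([.6155,.1624]);print("push %.1f lat %.1f fz %.1f adv %.1f lat %.1f z %.4f"%(-f[:2]@ux,f[:2]@uy,f[2],d@ux*1000,d@uy*1000,s["tool_pos"][2]))
E
python3 -m jog '[[[1,-0.3,0.03,-0.1,0,0,0],[1,-0.6,0.05,-0.1,0,0,0],[1,-0.9,0.05,-0.1,0,0,0],[1,-1.2,0.05,-0.1,0,0,0],[1,-1.5,0.05,-0.1,0,0,0],[1,-1.8,0.05,-0.1,0,0,0],[1,-2.1,0.05,-0.1,0,0,0],[1,-2.4,0.05,-0.1,0,0,0],[1,-2.4,0.05,-0.1,0,0,0]]]';python3 st.py
```

```text
time: 17.3
tool_pos: [0.6082, 0.1066, 0.2261]
tcp_rot: [-2.358, -2.075, 0.001]
wrist_force: [-0.5, -0.8, -1.0]
width: 0.243
push -0.9 lat -0.4 fz -1.0 adv 56.3 lat -0.2 z 0.2261
```

```bash
python3 -m jog '[[[1,-0.3,0,0,0,0,0],[1,-0.6,0,0,0,0,0],[1,-0.9,0,0,0,0,0],[1,-1.2,0,0,0,0,0],[1,-1.5,0,0,0,0,0],[1,-1.8,0,0,0,0,0],[1,-2.1,0,0,0,0,0],[1,-2.4,0,0,0,0,0],[1,-2.7,0,0,0,0,0],[1,-3,0,0,0,0,0],[1,-3.3,0,0,0,0,0],[1,-3.3,0,0,0,0,0]]]';python3 st.py
python3 - <<'E'
from h import *
cv2.imwrite("pics/s3.png",cv2.resize(bot.read_camera("scene")[190:300,210:310,::-1],None,fx=6,fy=5,interpolation=cv2.INTER_CUBIC))
E
```

```text
time: 18.8
tool_pos: [0.604, 0.0739, 0.2261]
tcp_rot: [-2.358, -2.075, 0.001]
wrist_force: [-0.4, -0.0, -0.2]
width: 0.244
push -0.0 lat -0.4 fz -0.2 adv 89.3 lat -0.2 z 0.2261
```

View pics/s3.png

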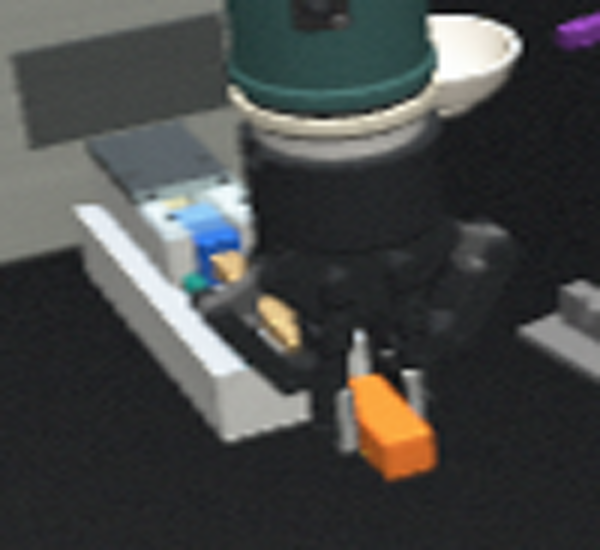

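The block is in the tunnel, visible under the clear roof. I'll go slower now and read the force often.

```bash
python3 -m jog '[[[1,-0.15,0,0,0,0,0],[1,-0.3,0,0,0,0,0],[1,-0.45,0,0,0,0,0],[1,-0.6,0,0,0,0,0],[1,-0.75,0,0,0,0,0],[1,-0.9,0,0,0,0,0]]]';python3 st.py; python3 -m jog '[[[1,-0.1,0,0,0,0,0],[1,-0.2,0,0,0,0,0],[1,-0.3,0,0,0,0,0],[1,-0.4,0,0,0,0,0]]]';python3 st.py
```

```text
time: 19.6
tool_pos: [0.6029, 0.0651, 0.2262]
tcp_rot: [-2.357, -2.075, 0.001]
wrist_force: [0.3, 0.1, -0.5]
width: 0.247
push 0.1 lat 0.3 fz -0.5 adv 98.1 lat -0.2 z 0.2262
time: 20.1
tool_pos: [0.6024, 0.0612, 0.2262]
tcp_rot: [-2.357, -2.076, 0.001]
wrist_force: [-0.5, 1.0, -0.5]
width: 0.245
push 0.9 lat -0.6 fz -0.5 adv 102.1 lat -0.2 z 0.2262
```

```bash
python3 -m jog '[[[1,-0.1,0,0,0,0,0],[1,-0.2,0,0,0,0,0],[1,-0.3,0,0,0,0,0]]]';python3 st.py
```

```text
time: 20.48
tool_pos: [0.602, 0.0582, 0.2261]
tcp_rot: [-2.357, -2.076, 0.001]
wrist_force: [-0.1, 1.0, -0.6]
width: 0.244
push 1.0 lat -0.2 fz -0.6 adv 105.1 lat -0.2 z 0.2261
```

```bash
for i in 1; do python3 -m jog '[[[1,-0.1,0,0,0,0,0],[1,-0.2,0,0,0,0,0],[1,-0.3,0,0,0,0,0]]]';python3 st.py; done
```

```text
time: 20.85
tool_pos: [0.6016, 0.0552, 0.2262]
tcp_rot: [-2.357, -2.076, 0.001]
wrist_force: [0.5, 0.9, 0.3]
width: 0.242
push 0.9 lat 0.4 fz 0.3 adv 108.1 lat -0.2 z 0.2262
```

```bash
python3 -m jog '[[[1,-0.1,0,0,0,0,0],[1,-0.2,0,0,0,0,0],[1,-0.3,0,0,0,0,0]]]';python3 st.py
```

```text
time: 21.22
tool_pos: [0.6015, 0.0532, 0.2265]
tcp_rot: [-2.357, -2.074, -0.002]
wrist_force: [0.7, 6.6, 0.5]
width: 0.24
push 6.6 lat -0.1 fz 0.5 adv 110.1 lat 0.0 z 0.2265
```

```bash
python3 -m jog '[[[1,-0.1,0,0,0,0,0],[1,-0.2,0,0,0,0,0],[1,-0.3,0,0,0,0,0]]]';python3 st.py
```

```text
time: 21.6
tool_pos: [0.6012, 0.0506, 0.2265]
tcp_rot: [-2.357, -2.074, -0.003]
wrist_force: [0.7, 7.4, -0.3]
width: 0.249
push 7.5 lat -0.3 fz -0.3 adv 112.7 lat 0.0 z 0.2265
```

```bash
python3 -m jog '[[[1,-0.05,0,0,0,0,0],[1,-0.1,0,0,0,0,0]]]';python3 st.py
```

```text
time: 21.85
tool_pos: [0.6011, 0.0496, 0.2265]
tcp_rot: [-2.357, -2.074, -0.003]
wrist_force: [0.7, 7.1, -0.4]
width: 0.247
push 7.1 lat -0.2 fz -0.4 adv 113.7 lat -0.0 z 0.2265
```

```bash
python3 -m jog '[[[1,-0.05,0,0,0,0,0],[1,-0.05,0,0,0,0,0]]]';python3 st.py
```

```text
time: 22.1
tool_pos: [0.601, 0.0491, 0.2265]
tcp_rot: [-2.357, -2.074, -0.003]
wrist_force: [0.4, 7.9, 0.2]
width: 0.243
push 7.9 lat -0.6 fz 0.2 adv 114.3 lat -0.0 z 0.2265
```

```bash
python3 -m jog '[[[1,-0.05,0,0,0,0,0],[1,-0.05,0,0,0,0,0]]]';python3 st.py
```

```text
time: 22.35
tool_pos: [0.6009, 0.0486, 0.2265]
tcp_rot: [-2.357, -2.074, -0.003]
wrist_force: [0.1, 7.2, -0.2]
width: 0.243
push 7.2 lat -0.8 fz -0.2 adv 114.7 lat -0.0 z 0.2265
```

```bash
python3 -m jog '[[[1,-0.05,0,0,0,0,0],[1,-0.05,0,0,0,0,0]]]';python3 st.py
```

```text
time: 22.6
tool_pos: [0.6009, 0.0481, 0.2265]
tcp_rot: [-2.357, -2.074, -0.003]
wrist_force: [0.6, 7.5, -0.4]
width: 0.245
push 7.5 lat -0.3 fz -0.4 adv 115.2 lat -0.0 z 0.2265
```

```bash
python3 -m jog '[[[1,-0.05,0,0,0,0,0],[1,-0.05,0,0,0,0,0]]]';python3 st.py
```

```text
time: 22.85
tool_pos: [0.6009, 0.0479, 0.2266]
tcp_rot: [-2.357, -2.074, -0.004]
wrist_force: [0.9, 7.9, -0.2]
width: 0.244
push 8.0 lat -0.1 fz -0.2 adv 115.5 lat 0.0 z 0.2266
```

```bash
python3 -m jog '[[[1,-0.05,0,0,0,0,0],[1,-0.05,0,0,0,0,0]]]';python3 st.py
```

```text
time: 23.1
tool_pos: [0.6009, 0.0476, 0.2267]
tcp_rot: [-2.357, -2.073, -0.005]
wrist_force: [0.4, 9.7, -0.5]
width: 0.243
push 9.7 lat -0.8 fz -0.5 adv 115.7 lat 0.1 z 0.2267
```

The force is now rising against the end stop, so I'll press on toward 12 N in small steps.

```bash
python3 -m jog '[[[1,-0.05,0,0,0,0,0],[1,-0.05,0,0,0,0,0]]]';python3 st.py
```

```text
time: 23.35
tool_pos: [0.6009, 0.0474, 0.2267]
tcp_rot: [-2.357, -2.073, -0.005]
wrist_force: [1.4, 10.8, -0.1]
width: 0.244
push 10.9 lat -0.0 fz -0.1 adv 115.9 lat 0.1 z 0.2267
```

```bash
python3 -m jog '[[[1,-0.03,0,0,0,0,0],[1,-0.03,0,0,0,0,0]]]';python3 st.py
```

```text
time: 23.6
tool_pos: [0.6009, 0.0473, 0.2268]
tcp_rot: [-2.357, -2.073, -0.006]
wrist_force: [1.8, 11.5, 0.2]
width: 0.248
push 11.7 lat 0.3 fz 0.2 adv 116.0 lat 0.1 z 0.2268
```

```bash
python3 -m jog '[[[1,-0.04,0,0,0,0,0],[1,-0.04,0,0,0,0,0],[1,-0.04,0,0,0,0,0],[1,-0.04,0,0,0,0,0]]]';python3 st.py
python3 - <<'E'
from h import *
cv2.imwrite("pics/s4.png",cv2.resize(bot.read_camera("scene")[190:300,210:310,::-1],None,fx=6,fy=5,interpolation=cv2.INTER_CUBIC))
E
```

```text
time: 24.1
tool_pos: [0.6009, 0.0471, 0.2268]
tcp_rot: [-2.357, -2.073, -0.006]
wrist_force: [0.1, 11.7, -0.1]
width: 0.247
push 11.6 lat -1.4 fz -0.1 adv 116.2 lat 0.1 z 0.2268
```

View pics/s4.png

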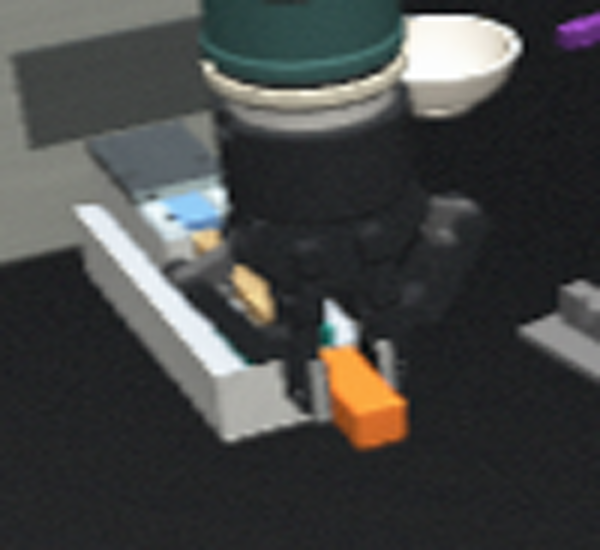

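It held 11.6–11.7 N, after a plateau of about 7.5 N lasting roughly 5 mm while the plunger went in. Now I'll withdraw the stick straight back.

```bash
python3 -m jog '[[[1,0.3,0,0,0,0,0],[1,1,0,0,0,0,0],[1,2.5,0,0,0,0,0],[1,4.5,0,0,0,0,0],[1,6.5,0,0,0,0,0],[1,8.5,0,0,0,0,0],[1,10.5,0,0,0,0,0],[1,12.3,0,0,0,0,0],[1,12.3,0,0,0,0,0],[1,12.3,0,-4,0,0,0],[1,12.3,0,-6,0,0,0],[1,12.3,0,-6,0,0,0]]]'; python3 -m jog '[[[1,0,0,0,0,0,0],[1,0,0,0,0,0,0],[1,0,0,0,0,0,0]]]'
python3 - <<'E'
from h import *
import pickle
plan([0.4369,.1476,.2843],1.649)
m=bot.camera_model("wrist");im=bot.read_camera("wrist")[:,:,::-1]
cv2.imwrite("pics/w11.png",im);pickle.dump(m,open("w11.pkl","wb"))
E
```

```text
time: 25.65
tool_pos: [0.617, 0.1665, 0.2887]
tcp_rot: [2.357, 2.074, 0.006]
wrist_force: [0.2, -0.1, -0.4]
width: 0.243
time: 26.02
tool_pos: [0.6155, 0.1665, 0.2848]
tcp_rot: [-2.357, -2.075, 0.004]
wrist_force: [0.3, 0.3, -1.1]
width: 0.244
t 26.025 shift cm [ -4.138  -17.4758   0.1105] turn [-0.0031  0.0004 -0.2054] F [ 0.2974  0.2561 -1.0711] w 0.24418014344042546 pos [0.6155 0.1665 0.2848] q6 0.35196211243989767
```

View pics/w11.png

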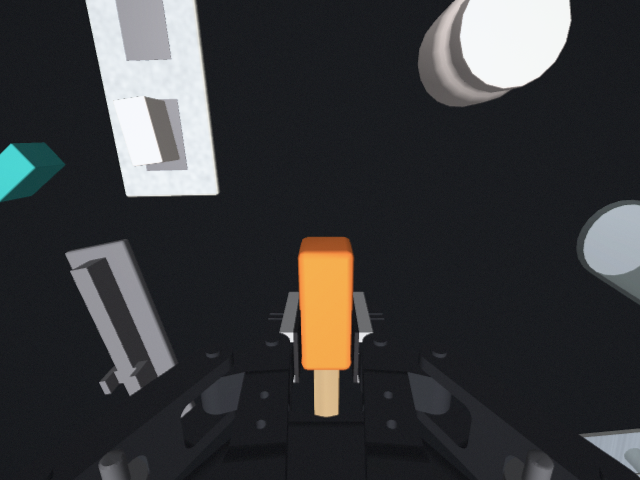

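The handle sits in the grip exactly as it did at pick-up (rows 237–369), so there was no slip. I'll go back above the rest.

```bash
python3 -m jog '[[[1,-1,-5,0,0,0,-0.07],[1,-2,-10,0,0,0,-0.14],[1,-4.1,-15,0,0,0,-0.206],[1,-4.1,-17.5,0,0,0,-0.206],[1,-4.1,-17.5,0,0,0,-0.206],[1,-4.1,-17.5,0,0,0,-0.206],[1,-4.1,-17.5,0,0,0,-0.206],[1,-4.1,-17.5,0,0,0,-0.206]]]'
python3 - <<'E'
from h import *
plan([0.4369,.1476,.2043],1.649)
E
```

```text
time: 27.08
tool_pos: [0.438, 0.1482, 0.2864]
tcp_rot: [-2.132, -2.307, 0.001]
wrist_force: [-0.2, 0.1, -1.8]
width: 0.243
t 27.075 shift cm [-0.0549 -0.1061  8.2061] turn [-0.0009 -0.0002  0.0005] F [-0.2221  0.1174 -1.8448] w 0.24340651730130303 pos [0.438  0.1482 0.2864] q6 0.19335530424503067
```

Next I'll lower to 4 mm above the seat and check.

```bash
python3 -m jog '[[[1,-0.05,-0.1,3,0,0,0],[1,-0.05,-0.1,6,0,0,0],[1,-0.05,-0.1,7.5,0,0,0],[1,-0.05,-0.1,7.8,0,0,0],[1,-0.05,-0.1,7.8,0,0,0],[1,-0.05,-0.1,7.8,0,0,0]]]'
python3 - <<'E'
from h import *
plan([0.4369,.1476,.2043],1.649)
im=bot.read_camera("wrist")[:,:,::-1]
cv2.imwrite("pics/w12.png",im)
cv2.imwrite("pics/s5.png",cv2.resize(bot.read_camera("scene")[220:310,280:380,::-1],None,fx=6,fy=6,interpolation=cv2.INTER_CUBIC))
E
```

```text
time: 27.82
tool_pos: [0.4369, 0.1478, 0.2094]
tcp_rot: [2.132, 2.307, 0.002]
wrist_force: [0.3, -0.4, -0.2]
width: 0.245
t 27.825 shift cm [-0.0216  0.0023  0.5138] turn [ 0.0012 -0.0006  0.0008] F [ 0.3457 -0.3913 -0.2206] w 0.24501116367058 pos [0.4369 0.1478 0.2094] q6 0.19273591713826801
```

View pics/w12.png

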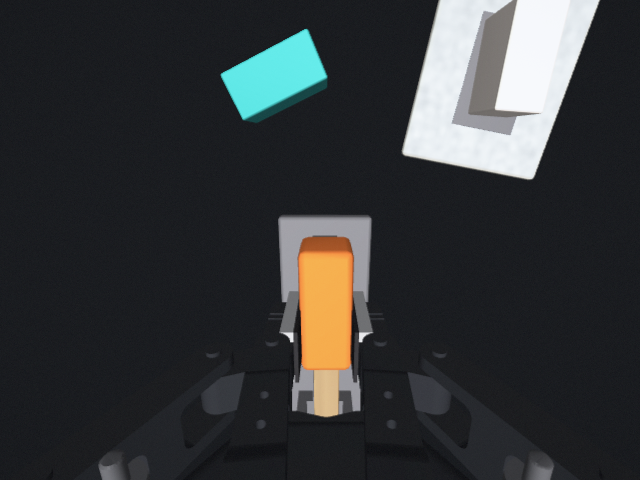

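View pics/s5.png

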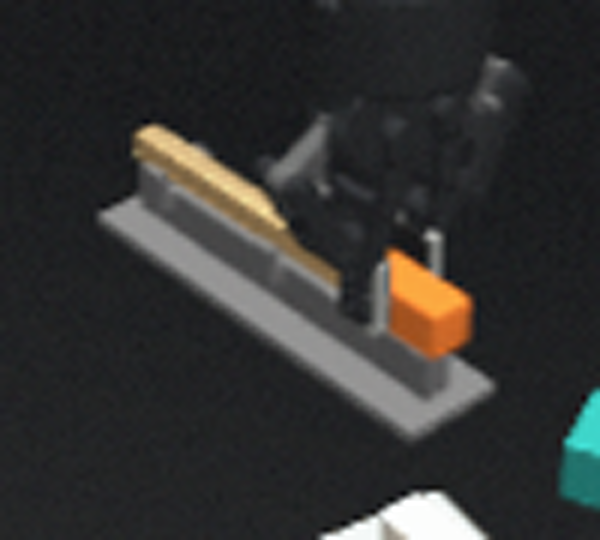

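Both views show the stick lined up over the ridge between the cheeks. Next I'll lower it to contact.

```bash
python3 -m jog '[[[1,0,0,0.2,0,0,0],[1,0,0,0.4,0,0,0],[1,0,0,0.5,0,0,0],[1,0,0,0.5,0,0,0],[1,0,0,0.5,0,0,0]]]'
```

```text
time: 28.55
tool_pos: [0.4363, 0.1477, 0.2042]
tcp_rot: [-2.131, -2.307, 0.001]
wrist_force: [-2.9, -1.0, 7.9]
width: 0.245
```

```bash
python3 -m jog '[[[0.6,0,0,0,0,0,0],[0,0,0,0,0,0,0],[0,0,0,0,0,0,0],[0,0,0,0,0,0,0],[0,0,0,0,0,0,0],[0,0,0,-2,0,0,0],[0,0,0,-6,0,0,0],[0,0,0,-11,0,0,0],[0,0,0,-11,0,0,0],[0,0,0,-11,0,0,0],[0,0,0,-11,0,0,0]]]'
python3 - <<'E'
from h import *
cv2.imwrite("pics/w13.png",bot.read_camera("wrist")[:,:,::-1])
im=bot.read_camera("scene")[:,:,::-1]
cv2.imwrite("pics/s6.png",im)
cv2.imwrite("pics/s6c.png",cv2.resize(im[180:310,200:380],None,fx=4.4,fy=4.4,interpolation=cv2.INTER_CUBIC))
E
```

```text
time: 29.92
tool_pos: [0.4353, 0.1473, 0.3115]
tcp_rot: [-2.13, -2.306, 0.006]
wrist_force: [-0.3, -0.0, -0.6]
width: 0.997
```

View pics/w13.png

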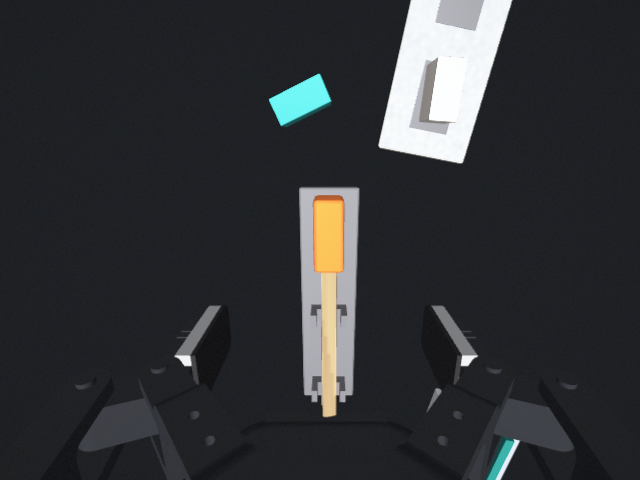

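View pics/s6c.png

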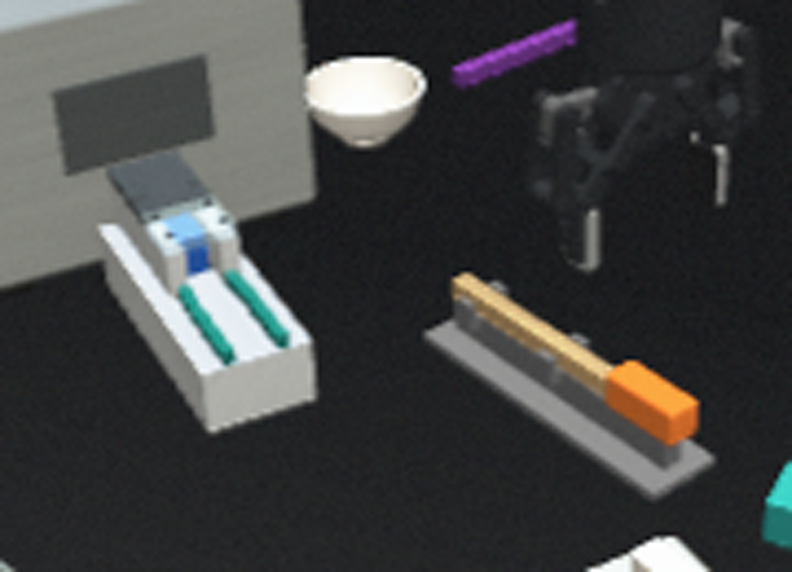

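The stick lies in its rest between the cheeks. The block stands in the tunnel under the clear roof, and the gripper is clear of everything. I'll hand it in.

Run:
```python
from workcell import bot
s=bot.read_state();print(s["time"],s["wrist_force"],abs(s["joint_vel"]).max());print(bot.finish_job())
```

```text
30.025 [ 0.71031979 -0.91409678  0.24200153] 0.007262512279239272
the job is handed in; nothing more can be done
None
```

The job is done and handed in at 30 s of the 62 s allowed; the hand-in gives no verdict.

- **Block:** I moved the blue block (the middle one on the board) into the trough, upright and straight, and let go of it.
- **Push:** The block slid in at about 1 N. Then came about 6 mm at around 7.5 N, which I take as the 5 mm plunger stroke. After that the force rose against the stop, and I held it there at 11.6–11.7 N. The highest wrist reading I saw was 11.7 N, read between moves.
- **Stick:** It did not slip in the grip, and I put it back on its rest.

**Last checks:** The final pictures show the stick between the cheeks with its handle at its own end. The block is inside the tunnel, its rear about 22 mm past the mouth going by the stick's travel. I did not read the plunger directly; that it is fully in rests on the force and travel. The white spare looked untouched in the last close view. I did not look again closely at the red spare, the bottle or the jar, but the arm never came near them.

**What disagreed:** The top and wrist cameras differed by about 3 mm sideways, and I went by the wrist camera. One correction over the trough was based on a reading taken before the arm had settled and overshot by about 3 mm. I undid it before lowering the block.

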